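Check the six-sided coupling and count it

ROBOT

A 7-joint arm with a two-finger parallel gripper is mounted at the origin on the work surface. World frame = base frame: x ahead of the robot, y to its left, z up, the work surface at z = 0. Lengths are in mm, angles in rad, forces in N, time in s.
With the tool pointing down it reaches from about 425 to 950 mm from the base axis. Payload 4.7 kg.
Tool frame: the origin (TCP) lies between the finger pads; the fingertips stand 22 mm ahead of it and the grasp point (between the pads) lies 3 mm ahead of it; y points along the fingers, z is the direction in which the jaws open and shut, and the axes are right-handed (so a half turn about y gives the same grasp; the last joint's range is limited). The gripper opens to 87 mm and grips with 3 to 60 N. Pads are 19 mm wide; open, the fingers measure 117 mm over their backs; the gripper's body (75 mm by 190 mm) begins 51 mm behind the grasp point.
Start: joints at [-1.368, 0.469, -0.049, 1.532, 0.024, 1.141, -0.082], TCP at [155.025, 656.974, 244.573] pointing down, gripper open.
Joint ranges: [-2.59, 2.59], [-0.33, 1.99], [-1.39, 1.29], [0.1, 2.45], [-1.04, 4.18], [0.21, 1.99], [-2.66, 2.66]. Speed limits (rad/s): [2.57, 2.57, 3.14, 3.14, 3.14, 3.14, 3.14].

INTERFACE

Orientations are given as a rotation vector (axis times angle).
In Python, from workcell import robot, viewer gives the robot as it stands.
- The arm moves only by the tool carry_out, never from a script. Its argument "series" is a list of rows, each a list of 3 entries, a list of its own where there are three numbers: the opening, from 0 (shut) to 1 (fully open), then the shift along the tool's x, y, z in mm, then the turn about the tool's y in degrees. A call has 1 to 12 rows; each row is the pose to reach, as a shift and turn from the pose commanded when the call began, along the tool's axes at that moment; what a row does not reach only later rows make up. A row lasts 1/12 s, in which the tool goes at most 41.7 mm and 7.16 degrees, less where a joint would pass 70% of its speed; a pose out of reach is approached as far as the arm can. A call with a gripper value outside its range is refused whole. The fingers move at their own pace and stop on an object; "squeeze" is the grip in N (left out, the last holds). Time passes only in rows, so rows that repeat a pose let the fingers close. It gives the time, the measured TCP pose, the force and the opening at its end, in the units of the state.
- robot.observe(): the state, without advancing time (a new reading comes with each control period).
- viewer.grab_frame(name): name is "scene" or "top" or "wrist"; returns the picture (480x640x3 uint8, red, green, blue); there is no depth.
- viewer.camera_info(name): a dict with "fov_y" (degrees; the focal length in pixels is half the picture's height over the tangent of half this angle, whatever the lens; pixels are square), "cx", "cy" (the principal point, pixels), "eye" and "orientation" of the camera in the world; the wrist camera has in their place "T_tool_cam" (4x4, takes a point from camera to tool coordinates, whose origin is the TCP and whose axes are the tool frame's). Camera axes: x right, y down, z forward; pixel columns grow to the right and rows downward; lengths in mm; the calibration is good to about 2 mm. A picture is of the moment at which its call begins: read the wrist's pose just before it. camera_info takes no time and is no camera call.
- robot.hand_in(): hands the job in, once; it reports no verdict.
The state is a dict: "time": time; "qpos": joint angles; "joint_vel": joint speeds; "tau": joint torques, N m; "position": TCP position; "ee_rot": TCP orientation; "force": force on the tool from outside, world axes, zero at the start; "torque": the same for the moment, N m; "width": opening from 0.0 (shut) to 1.0 (fully open).
Only numpy, scipy, OpenCV 4.12 (cv2) and the standard library are available. Lean on these libraries where they do the work, as an engineer would, in place of code of your own. Each camera call takes 0.05 s, during which the arm holds its last target.

TASK

On the hose bench, check the valve of the six-sided quick coupling: gently press the brass pin on its top down with the fingertips, well past half-way, keep it down for about a second, and let it spring back up. Then count the check by pressing the large round key of the batch counter well down and letting it up. Leave the coupling standing where it is, lift nothing, do not touch the other couplings, do not press the counter's small key, and disturb nothing else.

Things in the scene. Friction and masses are not known exactly. Their poses are not given: they have to be found in the camera images.
- coupling_hex: The target: the only coupling with a SIX-SIDED steel collar, 58 mm across the flats (67 across corners), collar 18 to 48 mm above the bench; foot 48 mm across; 26 mm round neck up to 58 mm, then the brass pin (16 mm across) up to 72 mm. Loose, about 0.42 kg. Standing on end, origin at the centre of its underside, z up through the pin. 
- coupling_round: Another coupling: plain ROUND collar 46 mm across; neck to 62 mm, brass pin 16 mm across up to 76 mm. Loose, not to be touched. Standing on end, origin at the centre of its underside, z up through the pin. 
- coupling_slim: Another coupling: SLIM, tall and round, 35 mm across with a 40 mm band; neck to 72 mm, brass pin up to 86 mm. Loose, not to be touched. Standing on end, origin at the centre of its underside, z up through the pin. 
- coupling_square: Another coupling: SQUARE collar 38 x 38 mm; neck to 56 mm, brass pin up to 70 mm. Loose, not to be touched. Standing on end, origin at the centre of its underside, z up through the pin. 
- hex_pin_top (a point): Centre of the top face of the six-sided coupling's brass pin, 72 mm above the bench; pressed from straight above.
- hex_pin (a joint): How far that pin is pressed: 0 = up, 0.008 m = at its stop. Spring: starts to move at 1.5 N, about 5.5 N at the stop, returns by itself.
- round_pin (a joint): The same for the pin of the round coupling; stays at 0.
- slim_pin (a joint): The same for the pin of the slim coupling; stays at 0.
- square_pin (a joint): The same for the pin of the square coupling; stays at 0.
- counter: Batch counter fixed on the bench: grey metal box 100 (x) x 160 (y) x 40 mm high, origin at the centre of its underside. Dark blank window along its +x edge; two round white keys in black collars 84 mm apart along y, the large key at +y and the small one at -y.
- large_key_top (a point): Centre of the top face of the counter's LARGE key, 34 mm across, 63 mm above the bench; pressed from straight above.
- large_key (a joint): How far the large key is pressed: 0 = up, 0.007 m = at its stop; about 5 N at the stop, springs back.
- small_key_top (a point): Centre of the top of the counter's SMALL key (18 mm across, the reset key), not to be pressed.
- small_key (a joint): How far the small key is pressed (0 to 0.007 m); stays at 0.
- ferrule: Loose steel ferrule (tube) 28 mm across, 32 mm tall, standing among the couplings; a bystander, origin at its underside.
- adapter: Loose brass hose adapter 28 mm across, 46 mm tall, standing; a bystander, origin at its underside.
- tape: Loose roll of black tape 56 mm across, 18 mm high; a bystander, origin at its underside.
- wrench: Loose steel spanner, 180 mm, lying flat; a bystander, origin at its underside.
- jar: Loose closed jar 60 mm across, 75 mm tall; a bystander, origin at its underside.
Things that resemble listed ones, but are neither listed nor needed, are in the scene too. Leave any black or pink look-alike of the coupling_hex alone.

How it is judged (in metres and radians):
On the way, in this order (a step that is already met when the one before it is completed fails the run):
1. the six-sided coupling's pin is held down by at least 4 of its 8 mm with the fingers (value of joint hex_pin above 0.004 m and contact force between the fingers and coupling_hex above 0.5 N), for 0.5 s.
2. the pin has sprung back up (value of joint hex_pin below 0.001 m), for 0.1 s.
3. the large key is pressed by at least 3.5 of its 7 mm with the fingers (value of joint large_key above 0.0035 m and contact force between the fingers and counter above 0.5 N), for 0.1 s.
At the end, for the whole second after the job is handed in: All pins and keys are up (within 1 mm), the six-sided coupling stands upright (within 0.05 rad), at rest and within 12 mm of where it began; the other couplings within 10 mm and the other loose things within 15 mm of where they began (value of joint each of hex_pin, large_key, small_key, round_pin, slim_pin, square_pin below 0.001 m and distance of coupling_hex from where it was at the start of the episode below 0.012 m and angle between coupling_hex's own z axis and vertical below 0.05 rad and linear speed of coupling_hex below 0.01 m/s and distance of each of coupling_round, coupling_slim, coupling_square from where it was at the start of the episode below 0.01 m and distance of each of ferrule, adapter, tape, wrench, jar from where it was at the start of the episode below 0.015 m); the robot touches nothing.
It fails at once if the six-sided coupling is lifted, dragged more than 12 mm or tipped (height (world z) of coupling_hex above 0.005 m or distance of coupling_hex from where it was at the start of the episode above 0.012 m or angle between coupling_hex's own z axis and vertical above 0.15 rad).
It fails at once if the six-sided coupling is pressed harder than 25 N (contact force between any of the fingers, the arm and coupling_hex above 25 N).
It fails at once if another coupling is touched or moved (contact force between any of the fingers, the arm and coupling_round above 0.5 N or contact force between any of the fingers, the arm and coupling_slim above 0.5 N or contact force between any of the fingers, the arm and coupling_square above 0.5 N or distance of any of coupling_round, coupling_slim, coupling_square from where it was at the start of the episode above 0.01 m).
It fails at once if the small key is pressed (value of joint small_key above 0.0015 m).
It fails at once if a bystander is moved more than 15 mm (distance of any of ferrule, adapter, tape, wrench, jar from where it was at the start of the episode above 0.015 m).
It also fails if it takes over 48 s, if anything falls off the work surface, if the arm or the gripper's body presses on something with over 40 N, if the wrist force passes 120 N, or if a joint passes its speed limit or range.

## Working session

There is one attempt and no reset: what is moved stays moved. The work goes in short steps, Python scripts to look and compute and a tool call to move; the robot and the scene stay as the last step left them, time stands still between calls to the robot, and variables do not carry over. Pictures are saved under pics/ and viewed, and the job is handed in when it is done.

Besides the shell and the picture viewer there is one more tool, called after "Emit:" in YAML: its name, and indented under it one key for each argument. carry_out: Moves the arm, as the interface text tells. Its arguments: {"type":"object","properties":{"series":{"type":"array"},"squeeze":{"type":"number"}},"required":["series"]}

```bash
ls; mkdir -p pics; python3 - <<'E'
from workcell import robot, viewer
import cv2
print(robot.observe())
for n in ["scene","top","wrist"]:
    print(n,viewer.camera_info(n))
    cv2.imwrite(f"pics/{n}0.png",viewer.grab_frame(n)[:,:,::-1])
E
```

```text
pics
{'time': 0.0, 'qpos': array([-1.36793752,  0.46942823, -0.04856158,  1.53370974,  0.02406963,
        1.14100013, -0.08230398]), 'joint_vel': array([ 1.62084052e-03,  9.81337987e-05,  1.13768058e-03,  2.77303593e-04,
        2.51051534e-04,  9.82919762e-04, -3.87971060e-03]), 'tau': array([-3.67354996e-04, -5.07971334e+01, -8.05900292e-02, -2.36151320e+01,
       -6.13039755e-02,  3.82039358e-02,  1.91930767e-04]), 'position': array([154.91097233, 656.40071994, 243.50149836]), 'ee_rot': array([-1.56508226,  0.18214042, -0.18187834]), 'force': array([ 0.46344202, -0.51789849, -0.49568009]), 'torque': array([ 0.0306187 , -0.0087756 , -0.00665085]), 'width': 1.0031173991556956}
scene {'fov_y': 42.050176489187656, 'cx': 313.32258788497296, 'cy': 237.79046623823916, 'eye': array([1236.68472852,  473.06095328, 1072.1914091 ]), 'orientation': array([-1.26922297, -2.42419507,  0.80796115])}
top {'fov_y': 49.088371652773226, 'cx': 321.34052342397223, 'cy': 233.33886303122455, 'eye': array([558.71319629,  35.99497709, 948.72437917]), 'orientation': array([-2.15099451,  2.19103509, -0.01771398])}
wrist {'fov_y': 59.76228967687705, 'cx': 319.03128393832856, 'cy': 235.92789603950064, 'T_tool_cam': array([[-1.11321570e-04,  9.60783541e-01,  2.77299432e-01,
        -7.56090991e+01],
       [-1.38075792e-03, -2.77299317e-01,  9.60782588e-01,
        -1.40233034e+02],
       [ 9.99999041e-01, -2.75927561e-04,  1.35747888e-03,
         6.51753723e-01],
       [ 0.00000000e+00,  0.00000000e+00,  0.00000000e+00,
         1.00000000e+00]])}
```

View pics/scene0.png

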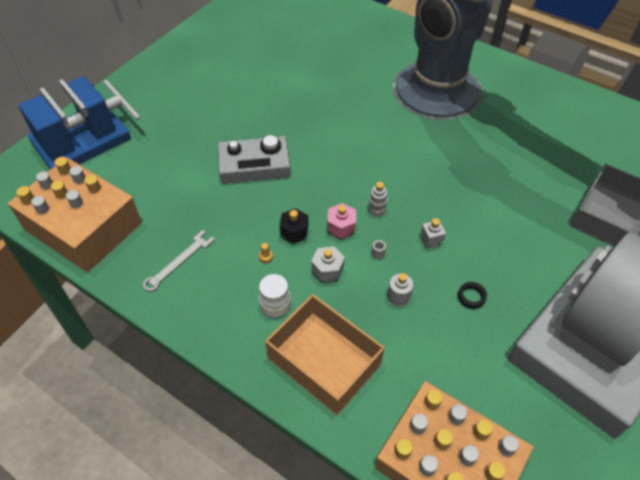

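View pics/top0.png

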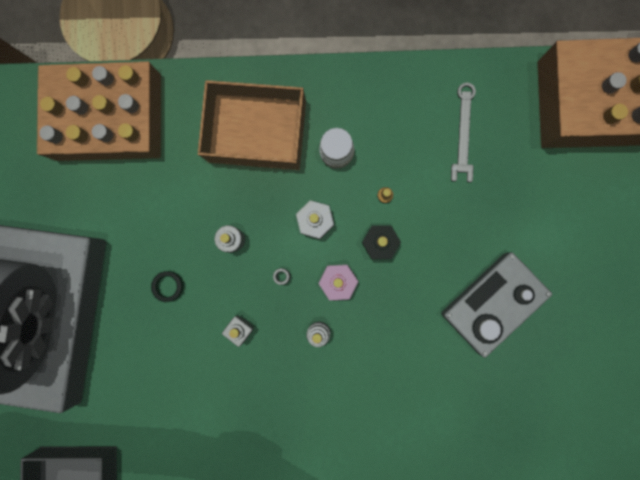

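View pics/wrist0.png

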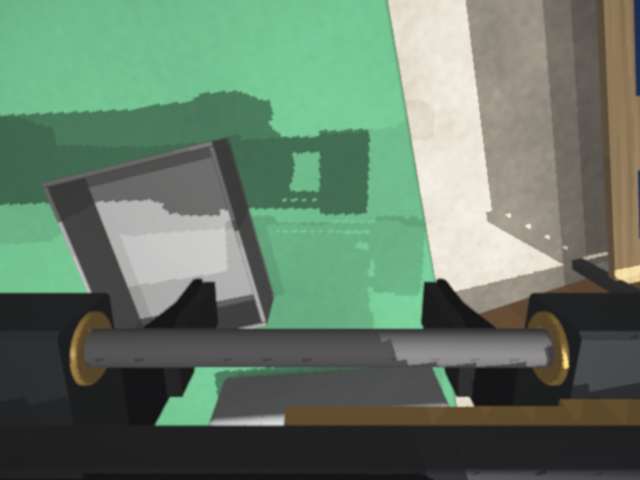

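The scene and top views agree. In the top view the steel hex is at about (314,219), with its pin at (314,217). The pink copy is at (338,283), the black copy at (381,243), the large key at (488,329) and the small key at (524,294). Next I'll measure these in both views.

```bash
cat > h.py <<'E'
import numpy as np, cv2
from scipy.spatial.transform import Rotation as R
from workcell import robot, viewer
def cam(n, st=None):
    c=viewer.camera_info(n); f=240/np.tan(np.radians(c['fov_y']/2))
    if 'eye' in c: return f,c['cx'],c['cy'],np.array(c['eye']),R.from_rotvec(c['orientation']).as_matrix()
    T=np.eye(4);T[:3,:3]=R.from_rotvec(st['ee_rot']).as_matrix();T[:3,3]=st['position'];T=T@c['T_tool_cam']
    return f,c['cx'],c['cy'],T[:3,3],T[:3,:3]
def ray(C,p):
    f,cx,cy,e,Rm=C
    d=Rm@np.array([(p[0]-cx)/f,(p[1]-cy)/f,1]); return e,d/np.linalg.norm(d)
def onz(C,p,z):
    e,d=ray(C,p); return e+d*(z-e[2])/d[2]
def tri(r1,r2):
    A=np.stack([r1[1],-r2[1]],1); s=np.linalg.lstsq(A,r2[0]-r1[0],rcond=None)[0]
    a=r1[0]+s[0]*r1[1];b=r2[0]+s[1]*r2[1]; return (a+b)/2,np.linalg.norm(a-b)
def proj(C,P):
    f,cx,cy,e,Rm=C; q=Rm.T@(np.array(P,float)-e); return np.array([cx+f*q[0]/q[2],cy+f*q[1]/q[2]])
def blobs(img,kind,box):
    hsv=cv2.cvtColor(img,cv2.COLOR_RGB2HSV)
    if kind=='brass': m=cv2.inRange(hsv,(12,110,100),(32,255,255))
    else: m=cv2.inRange(hsv,(0,0,185),(180,40,255))
    x0,y0,x1,y1=box; k=np.zeros_like(m); k[y0:y1,x0:x1]=m[y0:y1,x0:x1]
    n,_,s,c=cv2.connectedComponentsWithStats(k)
    return [(c[i].round(1),s[i]) for i in range(1,n) if s[i][4]>8]
E
python3 - <<'E'
from h import *
im={n:cv2.imread(f'pics/{n}0.png')[:,:,::-1].copy() for n in('top','scene')}
Bs={'top':((200,170,410,360),(440,250,560,360)),'scene':((230,170,460,310),(215,130,295,190))}
for n in im:
    C=cam(n)
    for k,b,z in(('brass',Bs[n][0],72),('white',Bs[n][1],63)):
        for c,s in blobs(im[n],k,b): print(n,k,c,s,onz(C,c,z).round(1))
t=cv2.resize(im['top'][200:360,290:560],None,fx=2.9,fy=2.9,interpolation=cv2.INTER_CUBIC); cv2.imwrite('pics/tz.png',t[:,:,::-1])
t=cv2.resize(im['scene'][125:285,210:410],None,fx=3.7,fy=3.7,interpolation=cv2.INTER_CUBIC); cv2.imwrite('pics/sz.png',t[:,:,::-1])
E
```

```text
top brass [384.1 193.6] [378 188  14  14 120] [674.8 -33.6  72. ]
top brass [313.9 218. ] [311 215   7   7  34] [636.4  84.6  72. ]
top brass [224.9 237.8] [221 235   8   7  40] [606.1 235.3  72. ]
top brass [382.3 241.2] [378 237   9   9  69] [595.3 -28.7  72. ]
top brass [338.  282.5] [335 280   7   6  36] [528.1  46.2  72. ]
top brass [234.  332.7] [231 329   8   8  46] [447.5 221.   72. ]
top brass [316.8 337.8] [314 334   7   8  43] [437.5  83.   72. ]
scene brass [379.6 185.3] [377 182   7   8  44] [432.5  79.5  72. ]
scene brass [341.7 209.3] [339 206   7   8  43] [533.6  49.3  72. ]
scene brass [293.2 213.5] [289 210   9   9  62] [599.6 -26.8  72. ]
scene brass [435.2 222.1] [432 219   8   8  49] [453.8 224.2  72. ]
scene brass [265.2 253.2] [259 243  13  20 176] [711.9 -13.3  72. ]
scene brass [327.6 253.4] [325 250   6   8  42] [642.7  87.8  72. ]
scene brass [402.1 277.3] [399 273   7  10  51] [608.2 235.9  72. ]
scene brass [313.5 302.8] [297 295  36  15 120] [750.5 129.1  72. ]
scene white [269.9 140. ] [264 135  13  11 109] [ 449.4 -201.7   63. ]
scene white [233.1 143.1] [230 141   7   5  30] [ 504.8 -264.7   63. ]
```

View pics/tz.png

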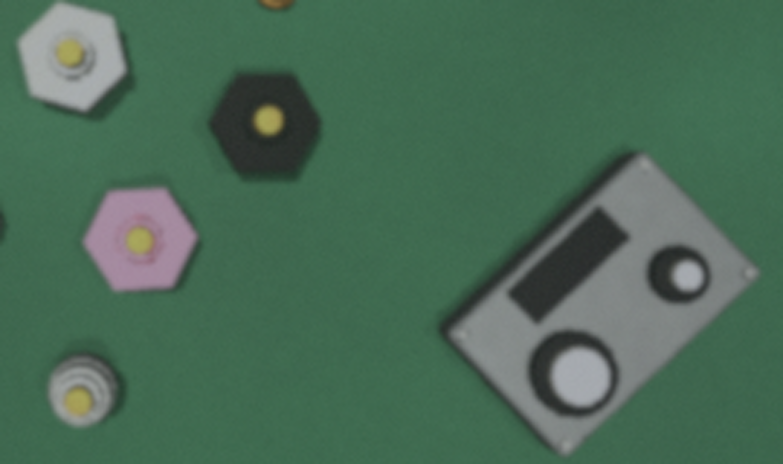

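View pics/sz.png

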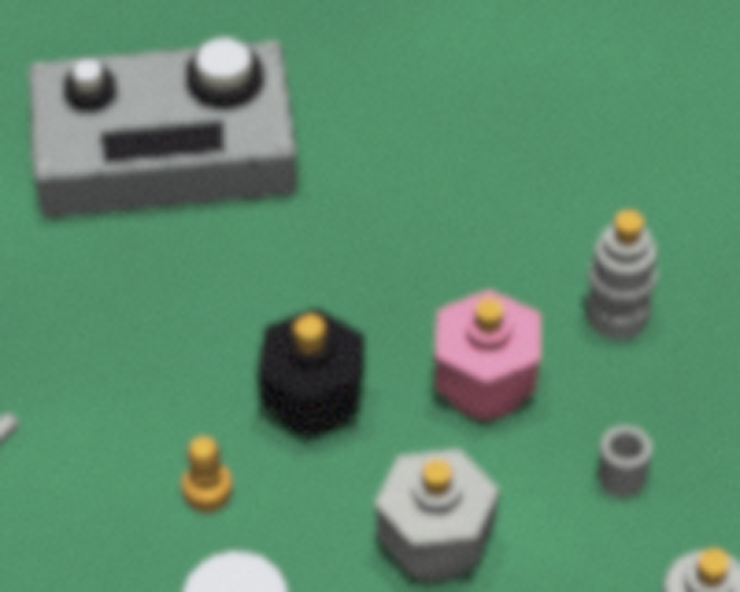

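```bash
cat >> h.py <<'E'
def delta(P):
    s=robot.observe(); Rm=R.from_rotvec(s['ee_rot']).as_matrix()
    return (Rm.T@(np.array(P,float)-s['position'])).round(1)
E
python3 - <<'E'
from h import *
s=robot.observe(); print(R.from_rotvec(s['ee_rot']).as_matrix().round(3))
p=s['position']
for P in ([155,560,450],[638,86,450]): print(P,delta(P))
E
```

```text
[[ 0.973 -0.     0.23 ]
 [-0.23  -0.001  0.973]
 [ 0.    -1.    -0.002]]
[155, 560, 450] [  22.2 -206.1  -94.2]
[638, 86, 450] [ 601.2 -205.5 -444.6]
```

Emit:
carry_out:
  series:
    - [0, [0, -40, 0], 0]
    - [0, [0, -80, 0], 0]
    - [0, [0, -120, 0], 0]
    - [0, [0, -160, 0], 0]
    - [0, [0, -200, 0], 0]
    - [0, [0, -200, 0], 0]
    - [0, [0, -200, 0], 0]
    - [0, [0, -200, 0], 0]
  squeeze: 20

```text
time: 0.82
position: [155.0, 656.6, 443.6]
ee_rot: [-1.565, 0.182, -0.182]
force: [-0.4, -0.1, -0.7]
width: 0.479
```

Emit:
carry_out:
  series:
    - [0, [25, 0, -25], 0]
    - [0, [52, 0, -52], 0]
    - [0, [80, 0, -76], 0]
    - [0, [106, 0, -100], 0]
    - [0, [132, 0, -124], 0]
    - [0, [158, 0, -148], 0]
    - [0, [184, 0, -172], 0]
    - [0, [210, 0, -196], 0]
    - [0, [236, 0, -220], 0]
    - [0, [262, 0, -244], 0]
    - [0, [288, 0, -268], 0]
    - [0, [300, 0, -280], 0]

```text
time: 1.82
position: [384.9, 310.4, 442.5]
ee_rot: [-1.567, 0.188, -0.186]
force: [-0.2, -0.5, 1.3]
width: 0.002
```

Emit:
carry_out:
  series:
    - [0, [25, 0, -12], 0]
    - [0, [52, 0, -26], 0]
    - [0, [80, 0, -40], 0]
    - [0, [106, 0, -55], 0]
    - [0, [132, 0, -70], 0]
    - [0, [158, 0, -85], 0]
    - [0, [184, 0, -100], 0]
    - [0, [210, 0, -116], 0]
    - [0, [230, 0, -132], 0]
    - [0, [240, 0, -148], 0]
    - [0, [240, 0, -160], 0]
    - [0, [240, 0, -160], 0]

```text
time: 2.82
position: [578.8, 101.1, 442.9]
ee_rot: [-1.565, 0.189, -0.184]
force: [0.1, 0.1, -0.1]
width: 0.006
```

```bash
python3 - <<'E'
from h import *
s=robot.observe(); im=viewer.grab_frame('wrist'); cv2.imwrite('pics/w1.png',im[:,:,::-1])
print(s['position'],s['ee_rot'],s['qpos'])
C=cam('wrist',s)
for P in ([638,86,72],[638,86,48]): print(proj(C,P))
np.savez('w1.npz',p=s['position'],r=s['ee_rot'])
E
```

```text
[578.75359207 101.14841965 442.89131102] [-1.5653358   0.18878703 -0.18371148] [-0.57103702  0.22475748  0.41477293  1.45862228 -0.08873013  1.48089392
  1.17638909]
[318.16996735 228.62091459]
[318.23416901 223.94291627]
```

View pics/w1.png

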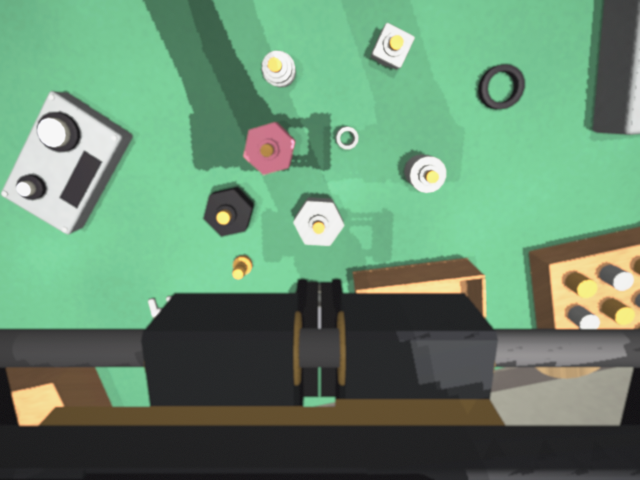

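The wrist view shows the steel hex at (318,222), its pin at (318,226) and the large key at (57,131). The prediction for the pin was (318,229), so they agree. Next I'll refine it.

```bash
python3 - <<'E'
from h import *
d=np.load('w1.npz'); s={'position':d['p'],'ee_rot':d['r']}; C=cam('wrist',s)
im=cv2.imread('pics/w1.png')[:,:,::-1].copy()
for c,q in blobs(im,'brass',(190,190,350,285)): print('brass',c,q,onz(C,c,72).round(1))
for c,q in blobs(im,'white',(30,105,85,155)): print('white',c,q,onz(C,c,63).round(1))
# hex collar outline
hsv=cv2.cvtColor(im,cv2.COLOR_RGB2HSV); m=cv2.inRange(hsv,(0,0,150),(180,45,255)); k=np.zeros_like(m); k[190:255,285:350]=m[190:255,285:350]
cs,_=cv2.findContours(k,cv2.RETR_EXTERNAL,cv2.CHAIN_APPROX_SIMPLE); c=max(cs,key=cv2.contourArea)
print(cv2.minAreaRect(c)); M=cv2.moments(c); u=(M['m10']/M['m00'],M['m01']/M['m00']); print(u,onz(C,u,48))
# triangulate with the top and scene centroids
for n,p,q in(('top',(313.9,218),None),('scene',(327.6,253),None)): print(n,tri(ray(C,(318.5,226)),ray(cam(n),p)))
E
```

```text
brass [223.  216.9] [216 210  15  15 157] [595.1 -26.7  72. ]
brass [318.  226.5] [313 221  11  12  96] [635.3  86.4  72. ]
brass [241.5 266.1] [233 256  19  23 317] [663.6 -22.8  72. ]
white [ 54.8 131.1] [  30  105   55   50 1645] [ 446.9 -195.7   63. ]
((318.07867431640625, 222.89846801757812), (50.15792465209961, 43.81693649291992), 4.085616588592529)
(318.4798755394961, 222.800762822443) [636.56346635  86.68180719  48.        ]
top (array([638.00050556,  85.83528712,  57.73919192]), np.float64(1.1716003347154074))
scene (array([637.12882926,  85.58213976,  64.52369681]), np.float64(2.47048063699406))
```

```bash
python3 - <<'E'
from h import *
print(delta([636.5,86.2,130]))
E
```

```text
[ 61.1 313.3  -3.3]
```

Emit:
carry_out:
  series:
    - [0, [20, 30, -1], 0]
    - [0, [40, 60, -2], 0]
    - [0, [61, 90, -3.5], 0]
    - [0, [61, 130, -3.5], 0]
    - [0, [61, 170, -3.5], 0]
    - [0, [61, 210, -3.5], 0]
    - [0, [61, 250, -3.5], 0]
    - [0, [61, 285, -3.5], 0]
    - [0, [61, 313, -3.5], 0]
    - [0, [61, 313, -3.5], 0]
    - [0, [61, 313, -3.5], 0]

```text
time: 3.78
position: [636.6, 89.2, 130.4]
ee_rot: [-1.563, 0.183, -0.177]
force: [0.9, -0.4, 0.6]
width: 0.006
```

```bash
python3 - <<'E'
from h import *
s=robot.observe(); im=viewer.grab_frame('wrist'); cv2.imwrite('pics/w2.png',im[:,:,::-1])
print(s['position'],s['ee_rot'],s['force'])
C=cam('wrist',s); print(proj(C,[636.5,86.2,72]))
for c,q in blobs(im,'brass',(250,180,390,380)): print('brass',c,q,onz(C,c,72).round(1))
T=R.from_rotvec(s['ee_rot']).as_matrix()@[0,22,0]+s['position']; print('tip',T,proj(C,T))
im=viewer.grab_frame('scene'); cv2.imwrite('pics/s2.png',cv2.resize(im[120:320,190:450],None,fx=3,fy=3,interpolation=cv2.INTER_CUBIC)[:,:,::-1])
E
```

```text
[636.60799875  89.24861935 130.35909588] [-1.56326622  0.18297118 -0.17724319] [ 0.90728067 -0.37100479  0.57262082]
[311.33990235 272.07061616]
brass [311.5 267.8] [297 253  29  30 707] [634.3  86.8  72. ]
brass [296.2 346.7] [293 312   8  68 379] [676.1  68.4  72. ]
brass [341.8 346.7] [338 312   8  68 381] [681.6  92.2  72. ]
tip [636.52847978  89.25808676 108.35924163] [316.94480267 301.25339002]
```

View pics/w2.png

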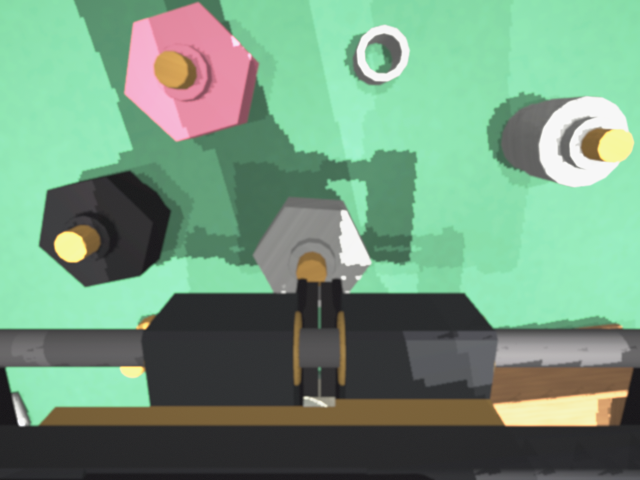

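View pics/s2.png

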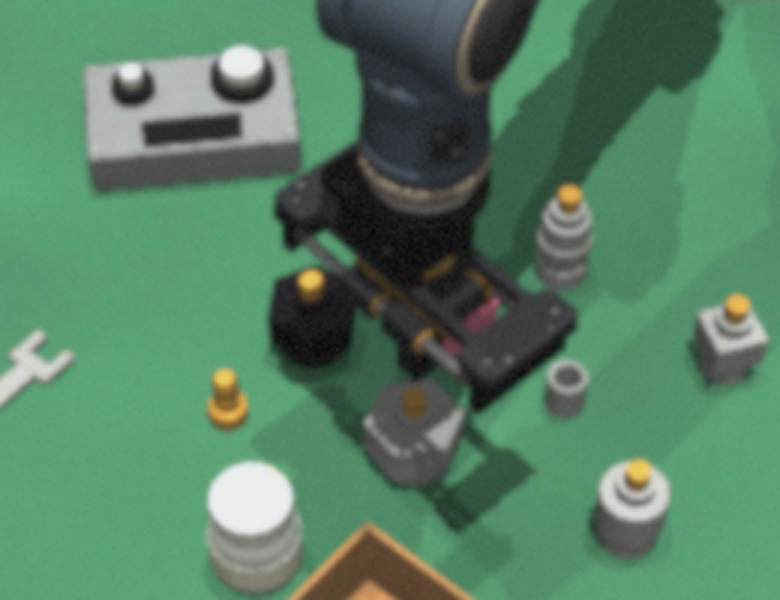

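```bash
python3 - <<'E'
from h import *
s=robot.observe();print(s['position'],s['ee_rot'],s['force']); print(delta([636.3,86.3,100]))
E
```

```text
[639.22052554  88.50948708 133.63096279] [-1.56155368  0.17842827 -0.18330572] [ 0.7256272  -0.49833399  1.06788158]
[-2.4 33.6 -2.9]
```

```bash
python3 - <<'E'
from h import *
L=[];F=[]
for i in range(12):
    viewer.grab_frame('top'); s=robot.observe();L.append(s['position']);F.append(s['force'])
L=np.array(L);print(L.round(1)); print(L.mean(0),L.std(0),np.mean(F,0),np.std(F,0))
E
```

```text
[[639.6  88.2 134.2]
 [639.6  88.  134.2]
 [639.4  87.8 134. ]
 [639.2  87.6 133.6]
 [638.9  87.5 133.3]
 [638.6  87.4 132.8]
 [638.4  87.4 132.5]
 [638.3  87.3 132.2]
 [638.2  87.3 132. ]
 [638.1  87.3 131.8]
 [638.1  87.3 131.6]
 [638.1  87.3 131.6]]
[638.71359874  87.51681177 132.81483014] [0.56541692 0.30390688 0.97255217] [ 0.13157278  0.04677413 -0.08759854] [0.45679659 0.31196452 0.49464716]
```

Emit:
carry_out:
  series:
    - [0, [-1, 10, -0.5], 0]
    - [0, [-1.7, 18, -1], 0]
    - [0, [-1.7, 24, -1], 0]
    - [0, [-1.7, 27, -1], 0]
    - [0, [-1.7, 29, -1], 0]
    - [0, [-1.7, 30, -1], 0]
    - [0, [-1.7, 30, -1], 0]
    - [0, [-1.7, 30, -1], 0]
    - [0, [-1.7, 30, -1], 0]
    - [0, [-1.7, 30, -1], 0]
    - [0, [-1.7, 30, -1], 0]
    - [0, [-1.7, 30, -1], 0]

```text
time: 5.48
position: [636.3, 86.8, 101.7]
ee_rot: [-1.563, 0.182, -0.182]
force: [0.1, 0.1, -0.4]
width: 0.007
```

```bash
python3 - <<'E'
from h import *
for i in range(4):
    im=viewer.grab_frame('wrist'); s=robot.observe();print(s['position'].round(1),s['force'].round(2))
C=cam('wrist',s); print(proj(C,[636.5,86.2,72]),delta([636.5,86.2,94]),s['ee_rot'])
cv2.imwrite('pics/w3.png',cv2.resize(im[150:390,200:440],None,fx=2.5,fy=2.5)[:,:,::-1])
E
```

```text
[636.2  86.7 101.7] [-0.02  0.79  0.23]
[636.2  86.7 101.6] [-0.72  0.19  0.03]
[636.2  86.7 101.6] [ 0.31  0.28 -0.13]
[636.2  86.7 101.6] [ 0.1   0.03 -0.39]
[316.08562161 294.78689605] [ 0.4  7.6 -0.4] [-1.56301246  0.18198408 -0.18202071]
```

View pics/w3.png

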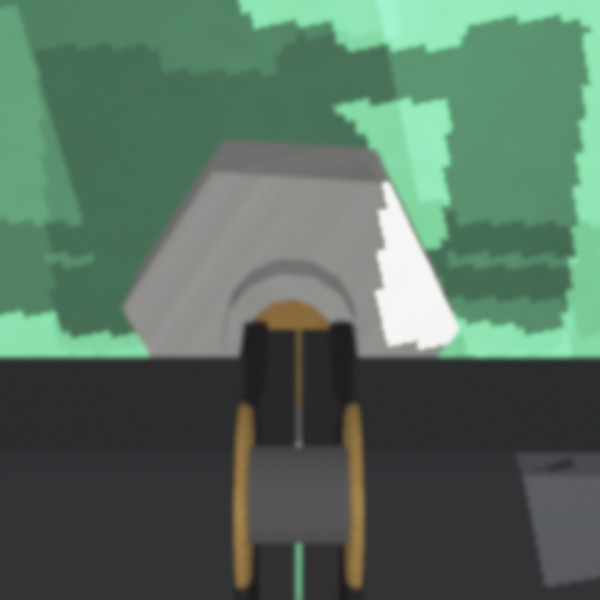

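The fingertips are centred over the pin, which shows at about (317,275–290). I'll press slowly.

Emit:
carry_out:
  series:
    - [0, [0.3, 3, -0.8], 0]
    - [0, [0.3, 6, -0.8], 0]
    - [0, [0.3, 8, -0.8], 0]
    - [0, [0.3, 10, -0.8], 0]
    - [0, [0.3, 11, -0.8], 0]
    - [0, [0.3, 11, -0.8], 0]
    - [0, [0.3, 11, -0.8], 0]
    - [0, [0.3, 11, -0.8], 0]
    - [0, [0.3, 11, -0.8], 0]
    - [0, [0.3, 11, -0.8], 0]

```text
time: 6.52
position: [636.3, 85.7, 90.7]
ee_rot: [-1.563, 0.182, -0.182]
force: [-0.2, -0.8, 3.6]
width: 0.004
```

Emit:
carry_out:
  series:
    - [0, [0, 1, 0], 0]
    - [0, [0, 2.5, 0], 0]
    - [0, [0, 2.5, 0], 0]
    - [0, [0, 2.5, 0], 0]
    - [0, [0, 2.5, 0], 0]
    - [0, [0, 2.5, 0], 0]
    - [0, [0, 2.5, 0], 0]
    - [0, [0, 2.5, 0], 0]
    - [0, [0, 2.5, 0], 0]
    - [0, [0, 2.5, 0], 0]
    - [0, [0, 2.5, 0], 0]
    - [0, [0, 2.5, 0], 0]

```text
time: 7.52
position: [636.3, 85.7, 88.0]
ee_rot: [-1.563, 0.182, -0.182]
force: [-1.4, -1.0, 4.2]
width: 0.005
```

```bash
python3 - <<'E'
from h import *
for i in range(6):
    im=viewer.grab_frame('wrist'); s=robot.observe();print(s['position'].round(1),s['force'].round(2))
cv2.imwrite('pics/w4.png',cv2.resize(im[150:390,200:440],None,fx=2.5,fy=2.5)[:,:,::-1])
E
```

```text
[636.3  85.7  88. ] [-1.   -1.66  4.31]
[636.3  85.8  88. ] [-2.39 -2.19  4.34]
[636.3  85.7  88. ] [-1.08 -2.33  4.26]
[636.3  85.8  88. ] [-1.44 -1.38  4.89]
[636.3  85.8  88. ] [-0.96 -1.84  3.95]
[636.3  85.8  88. ] [-1.01 -2.38  4.64]
```

View pics/w4.png

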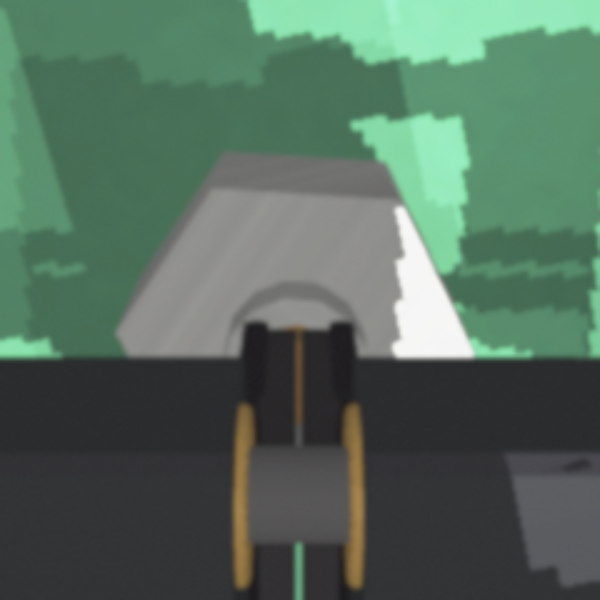

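The pin is about 6 mm down at about 4.4 N, and it has been held for over 1 s. I'll release it now, straight up.

Emit:
carry_out:
  series:
    - [0, [0, -2, 0], 0]
    - [0, [0, -5, 0], 0]
    - [0, [0, -9, 0], 0]
    - [0, [0, -14, 0], 0]
    - [0, [0, -22, 0], 0]
    - [0, [0, -35, 0], 0]
    - [0, [0, -60, 0], 0]
    - [0, [0, -90, 0], 0]
    - [0, [0, -120, 0], 0]
    - [0, [0, -120, 0], 0]
    - [0, [0, -120, 0], 0]
    - [0, [0, -120, 0], 0]

```text
time: 8.82
position: [635.9, 86.1, 208.3]
ee_rot: [-1.563, 0.182, -0.182]
force: [-0.3, 0.8, -1.3]
width: 0.011
```

```bash
python3 - <<'E'
from h import *
s=robot.observe();print(s['position'].round(1),s['force'].round(2))
im=viewer.grab_frame('wrist'); C=cam('wrist',s)
for c,q in blobs(im,'brass',(250,180,390,285)): print('brass',c,q,onz(C,c,72).round(1))
cv2.imwrite('pics/w5.png',im[:,:,::-1])
print(delta([449,-199,210]))
E
```

```text
[635.9  86.1 208.3] [-0.28  0.77 -1.32]
brass [317.6 230.2] [307 218  22  25 412] [636.   86.2  72. ]
[-116.1   -2.4 -320.3]
```

View pics/w5.png

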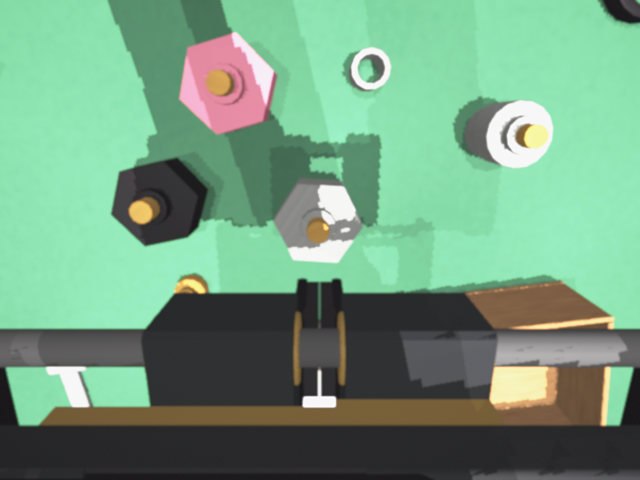

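The coupling stands upright at (317,222) with its pin up at (318,230), unmoved. Next I'll go over the counter.

Emit:
carry_out:
  series:
    - [0, [-8, 0, -20], 0]
    - [0, [-20, 0, -50], 0]
    - [0, [-34, 0, -85], 0]
    - [0, [-49, 0, -120], 0]
    - [0, [-63, 0, -155], 0]
    - [0, [-77, 0, -190], 0]
    - [0, [-91, 0, -225], 0]
    - [0, [-106, 0, -260], 0]
    - [0, [-118, 0, -290], 0]
    - [0, [-126, 0, -312], 0]
    - [0, [-130, 0, -322], 0]
    - [0, [-130, 0, -322], 0]

```text
time: 9.87
position: [433.9, -199.3, 207.4]
ee_rot: [-1.563, 0.187, -0.184]
force: [0.9, 0.3, 0.6]
width: 0.002
```

Emit:
carry_out:
  series:
    - [0, [0, 0, 0], 0]
    - [0, [0, 0, 0], 0]
    - [0, [0, 0, 0], 0]
    - [0, [0, 0, 0], 0]
    - [0, [0, 0, 0], 0]
    - [0, [0, 0, 0], 0]
    - [0, [0, 0, 0], 0]
    - [0, [0, 0, 0], 0]
    - [0, [0, 0, 0], 0]
    - [0, [0, 0, 0], 0]
    - [0, [0, 0, 0], 0]
    - [0, [0, 0, 0], 0]

```text
time: 10.87
position: [435.8, -197.7, 208.0]
ee_rot: [-1.563, 0.182, -0.182]
force: [-0.7, -0.6, 0.3]
width: 0.004
```

```bash
python3 - <<'E'
from h import *
s=robot.observe();print(s['position'].round(1),s['ee_rot'],s['force'].round(2))
im=viewer.grab_frame('wrist'); C=cam('wrist',s); cv2.imwrite('pics/w6.png',im[:,:,::-1]); np.savez('w6.npz',p=s['position'],r=s['ee_rot'])
print(proj(C,[447,-200,63]))
hsv=cv2.cvtColor(im,cv2.COLOR_RGB2HSV);
for c,q in blobs(im,'white',(150,50,500,290)): print(c,q,onz(C,c,63).round(1))
E
```

```text
[ 435.8 -197.7  208. ] [-1.56302821  0.18199689 -0.1820731 ] [-0.72 -0.63  0.31]
[318.01949041 242.25594225]
[334.1 198.5] [317 177  38  40 711] [ 418.7 -181.9   63. ]
[314.9 227.6] [300 221  31  15 271] [ 436.  -199.7   63. ]
[313.2 264.4] [ 225  231  184   59 4996] [ 462.5 -207.3   63. ]
[329.8 237.2] [324 233  12   9  80] [ 445.3 -191.    63. ]
[297.4 247.1] [296 245   4   5  19] [ 447.1 -215.2   63. ]
[308.5 247. ] [306 245   6   5  26] [ 448.9 -207.5   63. ]
[319.3 255.3] [298 245  40  20 452] [ 456.8 -201.4   63. ]
```

View pics/w6.png

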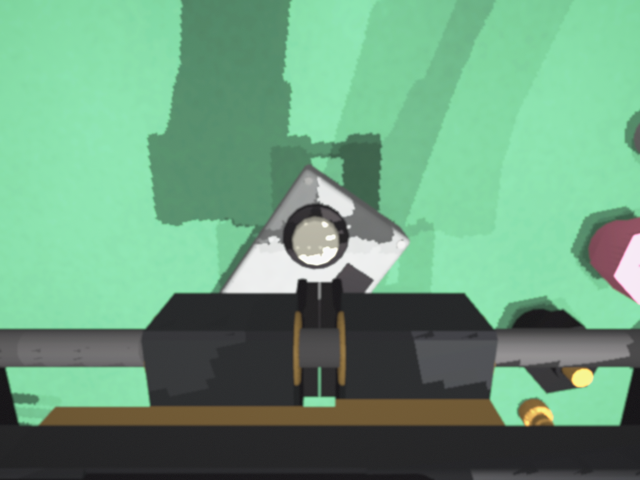

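The large key is centred at about (317,241), close to the predicted (318,242). Its position is about (446,-200.5).

```bash
python3 - <<'E'
from h import *
d=np.load('w6.npz'); C=cam('wrist',{'position':d['p'],'ee_rot':d['r']}); P=onz(C,(316.7,240.7),63); print(P)
print(delta([P[0],P[1],93]))
E
```

```text
[ 445.65461254 -200.64855147   63.        ]
[ 10.3 115.   -0.6]
```

Emit:
carry_out:
  series:
    - [0, [5, 15, -0.5], 0]
    - [0, [10, 40, -0.5], 0]
    - [0, [10, 65, -0.5], 0]
    - [0, [10, 85, -0.5], 0]
    - [0, [10, 100, -0.5], 0]
    - [0, [10, 110, -0.5], 0]
    - [0, [10, 115, -0.5], 0]
    - [0, [10, 115, -0.5], 0]
    - [0, [10, 115, -0.5], 0]
    - [0, [10, 115, -0.5], 0]
    - [0, [10, 115, -0.5], 0]
    - [0, [10, 115, -0.5], 0]

```text
time: 11.92
position: [445.9, -200.6, 93.7]
ee_rot: [-1.563, 0.181, -0.183]
force: [0.5, -0.5, -0.2]
width: 0.003
```

```bash
python3 - <<'E'
from h import *
for i in range(4):
    im=viewer.grab_frame('wrist'); s=robot.observe();print(s['position'].round(1),s['force'].round(2))
print(delta([445.7,-200.6,80]))
cv2.imwrite('pics/w7.png',cv2.resize(im[150:390,200:440],None,fx=2.5,fy=2.5)[:,:,::-1])
E
```

```text
[ 445.8 -200.5   93.6] [-0.26 -0.16  0.09]
[ 445.7 -200.5   93.5] [-1.34  0.51 -1.04]
[ 445.7 -200.5   93.4] [ 0.42 -0.15 -0.05]
[ 445.6 -200.5   93.2] [-0.48  0.74  0.87]
[ 0.2 13.2 -0.1]
```

View pics/w7.png

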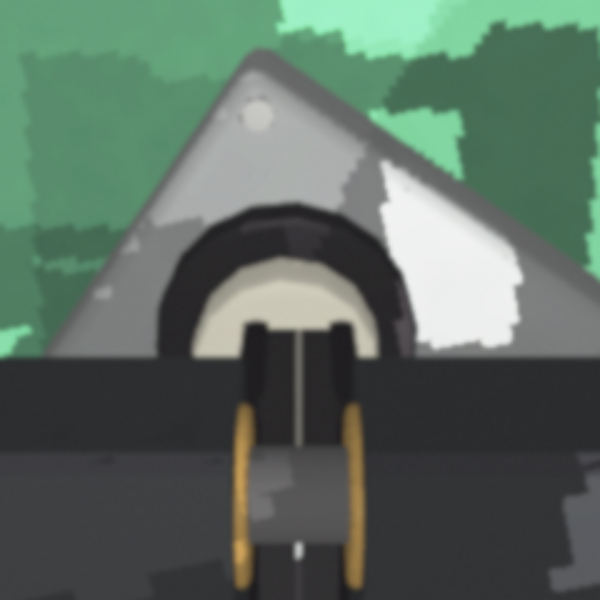

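The key is under the fingertips, about 2 mm to the left. Pressing.

Emit:
carry_out:
  series:
    - [0, [0, 3, -1.5], 0]
    - [0, [0, 6, -1.5], 0]
    - [0, [0, 9, -1.5], 0]
    - [0, [0, 11, -1.5], 0]
    - [0, [0, 13, -1.5], 0]
    - [0, [0, 14, -1.5], 0]
    - [0, [0, 14, -1.5], 0]
    - [0, [0, 14, -1.5], 0]
    - [0, [0, 14, -1.5], 0]
    - [0, [0, 14, -1.5], 0]
    - [0, [0, 14, -1.5], 0]
    - [0, [0, 14, -1.5], 0]

```text
time: 13.12
position: [445.1, -202.1, 79.1]
ee_rot: [-1.563, 0.182, -0.182]
force: [-1.1, -1.2, 5.2]
width: 0.004
```

```bash
python3 - <<'E'
from h import *
for i in range(6):
    im=viewer.grab_frame('wrist'); s=robot.observe();print(s['position'].round(1),s['force'].round(2))
cv2.imwrite('pics/w8.png',cv2.resize(im[150:390,200:440],None,fx=2.5,fy=2.5)[:,:,::-1])
E
```

```text
[ 445.1 -202.    79.1] [-0.82 -1.53  4.58]
[ 445.1 -202.1   79.1] [-1.57 -2.02  4.54]
[ 445.1 -202.1   79. ] [-0.51 -1.13  5.25]
[ 445.1 -202.1   79. ] [-1.19 -0.35  4.45]
[ 445.  -202.1   79. ] [-1.54 -1.15  4.28]
[ 445.1 -202.1   79. ] [-1.23 -0.69  4.12]
```

View pics/w8.png

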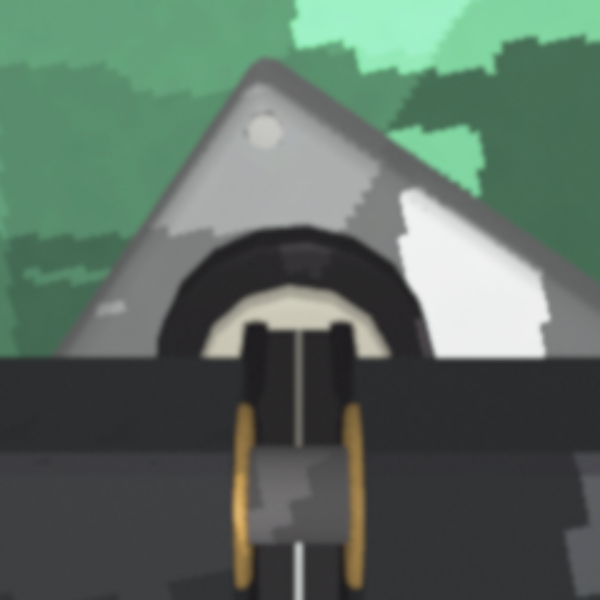

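The key is about 6 mm down at about 4.6 N. Releasing it.

Emit:
carry_out:
  series:
    - [0, [0, -3, 0], 0]
    - [0, [0, -7, 0], 0]
    - [0, [0, -13, 0], 0]
    - [0, [0, -22, 0], 0]
    - [0, [0, -40, 0], 0]
    - [0, [0, -65, 0], 0]
    - [0, [0, -95, 0], 0]
    - [0, [0, -120, 0], 0]
    - [0, [0, -130, 0], 0]
    - [0, [0, -130, 0], 0]
    - [0, [0, -130, 0], 0]
    - [0, [0, -130, 0], 0]

```text
time: 14.42
position: [444.1, -201.2, 207.7]
ee_rot: [-1.562, 0.184, -0.179]
force: [-0.6, -0.9, -0.5]
width: 0.004
```

Emit:
carry_out:
  series:
    - [0, [0, 0, 0], 0]
    - [0, [0, 0, 0], 0]
    - [0, [0, 0, 0], 0]
    - [0, [0, 0, 0], 0]
    - [0, [0, 0, 0], 0]
    - [0, [0, 0, 0], 0]
    - [0, [0, 0, 0], 0]
    - [0, [0, 0, 0], 0]

```text
time: 15.08
position: [445.1, -201.9, 209.0]
ee_rot: [-1.563, 0.182, -0.182]
force: [0.2, -0.0, -0.2]
width: 0.01
```

```bash
python3 - <<'E'
from h import *
s=robot.observe();print(s['time'],s['position'].round(1),s['force'].round(2))
im=viewer.grab_frame('wrist'); cv2.imwrite('pics/w9.png',im[:,:,::-1])
im=viewer.grab_frame('scene'); cv2.imwrite('pics/s9.png',im[:,:,::-1])
for c,q in blobs(im,'brass',(230,170,460,310)): print(c,q[4])
E
```

```text
15.0833 [ 445.1 -201.9  209. ] [ 0.21 -0.04 -0.21]
[379.6 185.3] 44
[341.7 209.3] 43
[293.2 213.5] 63
[435.2 222. ] 50
[265.2 253.3] 179
[327.5 253.3] 41
[402.1 277.5] 51
[313.6 302.8] 121
```

View pics/w9.png

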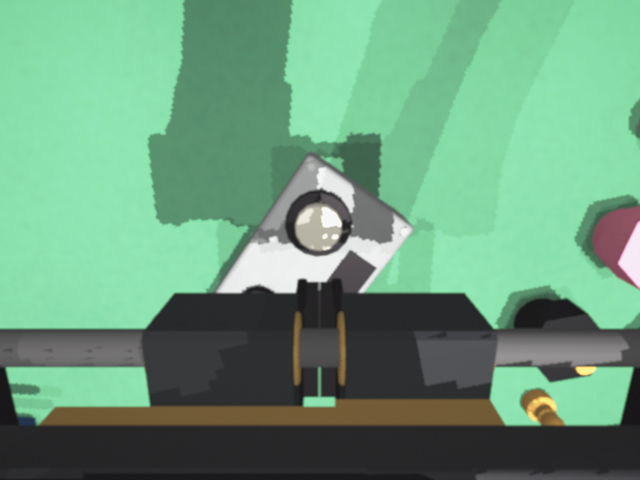

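View pics/s9.png

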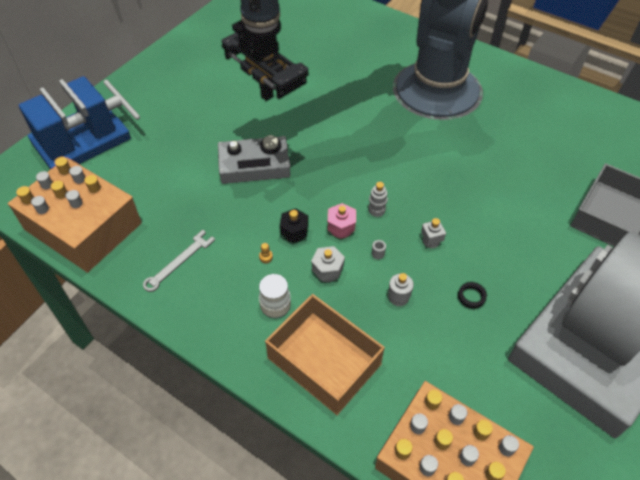

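All the brass pins are within 0.2 px of where they started. The large key is up at (319,227) in the wrist view, and the arm is clear of everything.

```bash
python3 -c "
from workcell import robot
print(robot.hand_in())"
```

```text
the job is handed in; nothing more can be done
None
```

I checked the valve of the six-sided coupling, counted the check on the batch counter, and handed the job in at about 15 s of the 48 s allowed. The hand-in gives no verdict, and I could not read the pins' and keys' travel directly. The depths below come from fingertip height and measured force.

- **Coupling pin:** I pressed it with closed fingertips to about 6 mm of its 8 mm. The force was about 4.4 N, and I held it for over a second before letting it spring back.
- **Large key:** I pressed it about 6 mm of its 7 mm, at about 4.6 N, and released it.
- **Last checks:** In the scene camera every coupling's pin was within about 0.2 px of its starting place. The six-sided coupling stood upright with its pin up, and the large key looked up. The other loose items looked unmoved by eye. The force on the tool was about zero, with the arm roughly 120 mm above the counter's keys.
- **Disagreements:** The cameras differed by 3 to 7 mm on the pin's position. Crossing two views put its top at 58–65 mm instead of 72 mm, so I used the given height. The arm also overshot and took about a second to settle, so I waited before each press. The fingertips sat 1–2 mm off centre in the last view before each press, and I corrected for that.

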